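# Hold open the caught lid over the blue cap

## Task

Through the two clear lids of the wooden box, see which compartment holds the blue bottle cap. Tug that lid's brass knob upward first to learn whether its catch holds it; if it is caught, push down the red button beside that lid all the way, then lift the lid by its knob at least halfway to upright and finish while still holding it open and still, so that someone can take the cap. Leave the other lid shut and its button unpressed, the cap in its compartment, and the glass and the salt shaker where they stand.

Things in the scene. Friction and masses are not known exactly. Their poses are not given: they have to be found in the camera images.
- box: Light wooden box, fixed, 130 (x) x 260 (y) x 86 mm; origin under its centre on the worktop; x from its front (knob side) to its back, y to its left, z up. Left (+y) and right (-y) compartments, each about 120x90 mm, floor 6 mm up, have clear lids hinged at the back. Beyond each lid's outer side a 36 mm wide deck, level with the lids (86 mm), carries that lid's red button.
- left_knob (a point): Centre of the left lid's brass knob: disc 23 mm across, 16 mm wide, axis along the box's y (pinch its two flat faces; it can pivot in that grip, so the tool may stay upright), on a 9 mm stem 35 mm in front of the lid. Lid shut: 100 mm in front of the box's centre, 49 mm left, 83 mm above the worktop, free all round. It is 156 mm from the hinge line and swings up and back.
- right_knob (a point): Centre of the right lid's brass knob: the same as the left one, 49 mm to the right of the box's centre.
- left_hinge (a point): Point on the left lid's hinge line (which runs along the box's y), at the middle of the lid's width, at the back, 83 mm above the worktop.
- right_hinge (a point): The same point on the right lid's hinge line.
- left_lid (a joint): Left lid, 120x88x6 mm, 250 g: angle in rad, 0 = shut, grows as its front rises, stops at 1.2; falls shut when let go. A hidden hook may have caught it: then it gives only 0.02 to 0.04 rad (3 to 6 mm at the knob) and resists firmly; else it lifts freely with 1 to 5 N. Nothing outside shows which. A tug of 8 to 15 N is ample.
- right_lid (a joint): Right lid: the same; its hook is independent of the left one.
- left_button (a joint): Red push button of the left lid's catch: travel in m, 0 = up (always so at the start), 0.007 = fully down. It needs about 4 to 6 N, does not spring back, and pushes the hook aside for good in its last few mm.
- right_button (a joint): Red push button of the right lid's catch: the same.
- left_button_top (a point): Centre of the top face of the left red button (24 mm across, 10 mm above the deck, 96 mm above the worktop when up), on the deck to the left of the left lid, 112 mm to the left of the box's centre and 40 mm in front of it. Push straight down with closed fingers.
- right_button_top (a point): The same on the right red button, 112 mm to the right of the box's centre.
- cap_center (a point): Centre of the blue screw cap, 38 mm across and 23 mm high, lying on the floor of one compartment (left or right, differs from start to start), seen through the clear lid.
- cork_center (a point): Centre of the wine cork, 23 mm thick and about 45 mm long, lying in the other compartment.
- glass_center (a point): Centre (43 mm up) of the empty glass tumbler, 76 mm across, 86 mm high, standing to the right of the box; a bystander.
- shaker_center (a point): Centre (45 mm up) of the salt shaker, 44 mm across, 90 mm high, standing to the left of the box; a bystander.

How it is judged (in metres and radians):
On the way, in this order (a step that is already met when the one before it is completed fails the run):
1. the lid over the cap is tugged upward by the fingers, its button still up (((y of cap_center in the frame of box above 0 m and value of joint left_lid above 0.01 rad and value of joint left_button below 0.002 m and contact force between the fingers and left_lid above 0.5 N) or (y of cap_center in the frame of box below 0 m and value of joint right_lid above 0.01 rad and value of joint right_button below 0.002 m and contact force between the fingers and right_lid above 0.5 N))), for 0.1 s.
2. that lid is lifted at least about halfway to upright (((y of cap_center in the frame of box above 0 m and value of joint left_lid above 0.72 rad) or (y of cap_center in the frame of box below 0 m and value of joint right_lid above 0.72 rad))), for 0.2 s.
At the end, for the whole second after the job is handed in: The fingers hold the lid over the cap still (above 0.5 N, under 0.15 rad/s), open more than 0.72 rad; the other lid is shut (under 0.06 rad), its button up (under 3 mm); the cap lies in its compartment; glass and salt shaker are within 30 mm of their starts (horizontal distance between cap_center and box below 0.11 m and height (world z) of cap_center below 0.05 m and distance of each of glass_center, shaker_center from where it was at the start of the episode below 0.03 m and ((y of cap_center in the frame of box above 0 m and value of joint left_lid above 0.72 rad and velocity of joint left_lid between -0.15 and 0.15 rad/s and contact force between the fingers and left_lid above 0.5 N and value of joint right_lid below 0.06 rad and value of joint right_button below 0.003 m) or (y of cap_center in the frame of box below 0 m and value of joint right_lid above 0.72 rad and velocity of joint right_lid between -0.15 and 0.15 rad/s and contact force between the fingers and right_lid above 0.5 N and value of joint left_lid below 0.06 rad and value of joint left_button below 0.003 m))); the arm keeps its last pose, push and grip.
It fails at once if the lid or button of the other compartment is worked ((y of cap_center in the frame of box above 0 m and (value of joint right_lid above 0.1 rad or value of joint right_button above 0.003 m)) or (y of cap_center in the frame of box below 0 m and (value of joint left_lid above 0.1 rad or value of joint left_button above 0.003 m))).
It fails at once if the glass or the salt shaker is knocked away or over (distance of any of glass_center, shaker_center from where it was at the start of the episode above 0.03 m or angle between any of glass_center, shaker_center's own z axis and vertical above 0.5 rad).
It also fails if it takes over 51 s, if anything falls off the work surface, if the arm or the gripper's body presses on something with over 40 N, if the wrist force passes 120 N, or if a joint passes its speed limit or range.

## Robot

A 6-joint arm with a two-finger parallel gripper is mounted at the origin on a cart in front of the work surface, level with it; the furniture and walls round the work are solid. World frame = base frame: x ahead of the robot, y to its left, z up, the work surface at z = 0. Lengths are in mm, angles in rad, forces in N, time in s.
With the tool pointing down it reaches from about 275 to 1000 mm from the base axis. Payload 8.4 kg.
Tool frame: the origin (TCP) lies midway between the tips of the shut fingers; the grasp point (between the pads) lies 19 mm behind it; z points along the fingers, y is the line along which they close (so a half turn about z gives the same grasp; the last joint's range is limited). The gripper opens to 85 mm and grips with 20 to 120 N. Pads are 22 mm wide; open, the fingers measure 114 mm over their backs; the gripper's body (76 mm by 85 mm) begins 54 mm behind the grasp point. The pads swing forward as they close: fully open they stand 13 mm farther back than shut.
Start: joints at [1.104, 0.353, 1.633, -0, 1.155, -0.002], TCP at [280.152, 558.698, 231.281] pointing down, gripper open.
Joint ranges: [-2.63, 2.63], [-0.92, 2.1], [0.06, 2.66], [-1.3, 4.44], [0, 2.69], [-3.02, 3.02]. Speed limits (rad/s): [2.22, 2.22, 2.79, 3.14, 3.14, 3.14].

## Interface

Orientations are given as [roll, pitch, yaw] about the fixed x, y, z axes, in that order (R = Rz(yaw) Ry(pitch) Rx(roll)).
In Python, from rig import r, imaging gives the robot as it stands. The module is installed in compiled form; this text tells all that it offers.
- The arm moves only by the tool arm_command, never from a script. Its argument "deltas" is a list of rows, each an object of numbers: "hand": the finger opening in mm, from 0 to 85.4; "tx", "ty", "tz": the shift along the tool's x, y, z in mm; "wx", "wy", "wz": the turn, a rotation vector about the tool's x, y, z in rad. A call has 1 to 8 rows; each row shifts and turns the commanded pose from where the row before left it, along the tool's axes as they then stand; what a row does not reach is not made up. A row lasts 1/8 s, in which the tool goes at most 62.5 mm and 10.7 degrees, less where a joint would pass 70% of its speed; a pose out of reach is approached as far as the arm can. A call with a gripper value outside its range is refused whole. The fingers move at their own pace and stop on an object; "squeeze" is the grip in N (left out, the last holds). Time passes only in rows, so rows that do not move let the fingers close. It gives the time, the measured TCP pose, the force, the opening and the grip force at its end, in the units of the state.
- r.sense(): the state, without advancing time (a new reading comes with each control period).
- imaging.grab_frame(name): name is "side" or "top" or "wrist"; returns a dict with "image" (420x560x3 uint8, red, green, blue), "mtx" (3x3 intrinsics, pixels), "world_to_cam" (4x4, takes a point from world to camera coordinates). Camera axes: x right, y up, looking along -z (the intrinsics and any distortion apply to the point x, -y, -z); pixel columns grow to the right and rows downward; lengths in mm; the calibration is good to about 2 mm. The wrist camera is an equidistant fisheye: a pixel r from the principal point sees the ray r / f radians off the axis. A picture is of the moment at which its call begins. There is no depth.
- r.sign_off(): hands the job in; it is judged then, once.
The state is a dict: "clock": time; "qpos": joint angles; "qvel": joint speeds; "joint_efforts": joint torques, N m; "eef_pos": TCP position; "tcp_rot": TCP orientation; "contact_force": force on the tool from outside, world axes, zero at the start; "wrist_torque": the same for the moment, N m; "opening": opening from 0.0 (shut) to 1.0 (fully open); "grasp_force": force on a finger pad.
Only numpy, scipy, OpenCV 4.12 (cv2) and the standard library are available. Lean on these libraries where they do the work, as an engineer would, in place of code of your own. Each camera call takes 0.05 s, during which the arm holds its last target. There are 200 camera calls.

## Working session

There is one attempt and no reset: what is moved stays moved. The work goes in short steps, Python scripts to look and compute and a tool call to move; the robot and the scene stay as the last step left them, time stands still between calls to the robot, and variables do not carry over. Pictures are saved under pics/ and viewed, at most 10 in all, crops included, and the job is handed in when it is done.

Besides the shell and the picture viewer there is one more tool, called after "Call:" by a JSON object that holds its "name" and its "arguments", one argument or row to a line. arm_command: Moves the arm, as the interface text tells. Its arguments: {"type":"object","properties":{"deltas":{"type":"array"},"squeeze":{"type":"number"}},"required":["deltas"]}

```bash
mkdir -p pics; cat > h.py <<'E'
import numpy as np, cv2
from rig import r, imaging
def ray(f,u,v):
    K=f['mtx'];T=np.array(f['world_to_cam']);R=T[:3,:3]
    d=np.array([(u-K[0][2])/K[0][0],-(v-K[1][2])/K[1][1],-1.])
    return -R.T@T[:3,3], R.T@d
def onz(f,u,v,z):
    o,d=ray(f,u,v); return o+d*(z-o[2])/d[2]
def blobs(im,lo,hi,amin=30):
    h=cv2.cvtColor(im,cv2.COLOR_RGB2HSV); m=cv2.inRange(h,lo,hi)
    n,_,s,c=cv2.connectedComponentsWithStats(m)
    return [(c[i].round(1).tolist(),s[i].tolist()) for i in range(1,n) if s[i][4]>=amin]
E
python3 - <<'E'
from h import *
s=r.sense();print(s)
for n in('top','side'):
    f=imaging.grab_frame(n);im=f['image']
    cv2.imwrite(f'pics/{n}0.png',im[:,:,::-1])
    print(n,'cam',ray(f,0,0)[0].round())
    for nm,lo,hi,z in(('red',(0,150,90),(8,255,255),96),('red2',(172,150,90),(180,255,255),96),('blue',(100,120,50),(125,255,255),29)):
        for c,st in blobs(im,lo,hi): print(nm,c,st,onz(f,*c,z).round(1))
E
```

```text
{'clock': 0.0, 'qpos': array([ 1.10361274e+00,  3.53659652e-01,  1.63410338e+00,  1.50321209e-05,
        1.15524253e+00, -2.39342967e-03]), 'qvel': array([-0.00070498, -0.00050276,  0.00159923,  0.00030592, -0.00091809,
        0.00073975]), 'joint_efforts': array([ 2.06923673e-03, -6.05244827e+01, -3.42051923e+01,  1.81638256e-04,
        9.30861424e-03,  3.60997956e-05]), 'eef_pos': array([279.92604084, 558.27878957, 230.56767229]), 'tcp_rot': array([-3.14017978e+00, -1.71258528e-05,  2.67679641e+00]), 'contact_force': array([-0.18959393,  0.63117308, -0.29673057]), 'wrist_torque': array([-0.00897462,  0.03178405,  0.04271949]), 'grasp_force': 0.0, 'opening': 1.0017677637278968}
top cam [  29.  -30. 1561.]
red [449.5, 154.5] [443, 152, 15, 6, 57] [ 886.8 -491.7   96. ]
red [456.1, 164.8] [449, 161, 16, 8, 78] [ 850. -516.   96.]
red [445.5, 199.2] [438, 196, 17, 8, 86] [ 713.4 -484.9   96. ]
red [329.1, 229.2] [326, 226, 7, 7, 34] [ 542.  -109.2   96. ]
side cam [ 512. 1579.  682.]
```

View pics/top0.png

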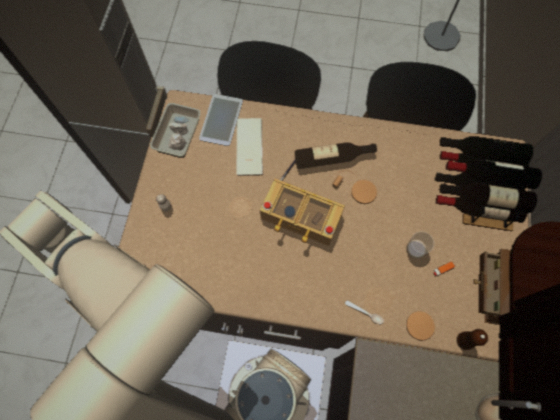

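View pics/side0.png

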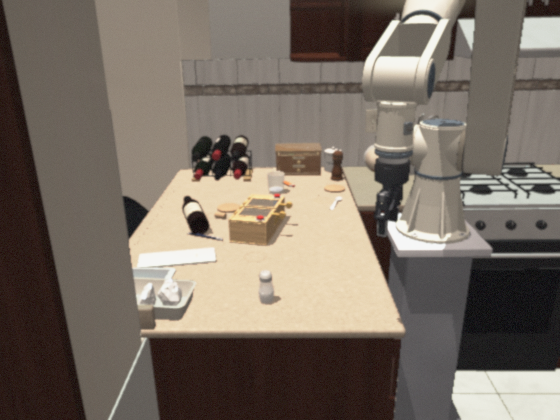

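The top view shows the box centred near (303,212). The blue cap is in the left compartment at about (289,211), and the cork is in the right one. The red buttons are near (267,205) and (329,229), and the knobs near (281,242) and (306,252). Next I'll refine the button centres in both views.

```bash
python3 - <<'E'
from h import *
f=imaging.grab_frame('top');im=f['image']
P={}
for c,st in blobs(im[170:270,250:360],(0,120,70),(9,255,255),8)+blobs(im[170:270,250:360],(171,120,70),(180,255,255),8):
    c=[c[0]+250,c[1]+170]; print('red',c,st[4],onz(f,*c,96).round(1))
for c,st in blobs(im[170:270,250:360],(98,80,20),(130,255,255),8):
    c=[c[0]+250,c[1]+170]; print('blue',c,st[4],onz(f,*c,29).round(1))
print('knobs',onz(f,281,242,90).round(),onz(f,306,252,90).round(),'shaker',onz(f,162,200,90).round(),'glass',onz(f,420,246,50).round())
g=imaging.grab_frame('side');im2=g['image']
for c,st in blobs(im2[180:250,220:300],(0,120,70),(9,255,255),5)+blobs(im2[180:250,220:300],(171,120,70),(180,255,255),5):
    c=[c[0]+220,c[1]+180]; print('side red',c,st[4],onz(g,*c,94).round(1))
cv2.imwrite('pics/crop.png',cv2.resize(im[170:270,250:360],None,fx=5,fy=5,interpolation=cv2.INTER_CUBIC)[:,:,::-1])
E
```

```text
red [266.9, 204.5] 37 [594.6 108.9  96. ]
red [329.0, 229.2] 40 [ 542.  -108.9   96. ]
knobs [474.  41.  90.] [454. -45.  90.] shaker [554. 463.  90.] glass [ 549. -422.   50.]
side red [276.5, 194.9] 16 [ 544.5 -107.5   94. ]
side red [259.7, 216.7] 22 [596.7 108.2  94. ]
```

View pics/crop.png

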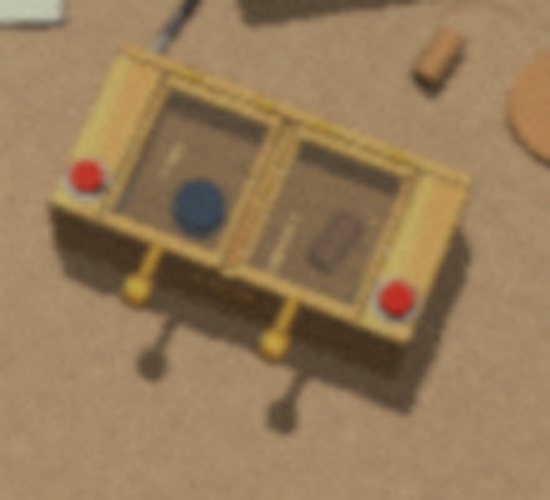

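The cap is in the left compartment. The button spacing comes out at 223 mm (224 expected), which gives a box yaw of about −0.238, its centre at (608,−9) and the left knob at about (522,62,83). I'll move above the knob.

Call:
{"name": "arm_command", "arguments": {
  "deltas": [
    {"wz": -0.114},
    {"wz": -0.114},
    {"tx": -30,"ty": -36},
    {"tx": -30,"ty": -36},
    {"tx": -30,"ty": -36},
    {"tx": -30,"ty": -36},
    {"tx": -30,"ty": -36},
    {"tx": -30,"ty": -36}
  ]
}}

```text
schema error: expected keys hand, tx, ty, tz, wx, wy, wz
```

Call:
{"name": "arm_command", "arguments": {
  "deltas": [
    {"tx": -30,"ty": -36},
    {"tx": -30,"ty": -36},
    {"tx": -30,"ty": -36},
    {"tx": -30,"ty": -36},
    {"tx": -30,"ty": -36,"hand": 50},
    {"tx": -22,"ty": -30,"tz": 30},
    {},
    {}
  ]
}}

```text
schema error: expected keys hand, tx, ty, tz, wx, wy, wz
```

```bash
cat >> h.py <<'E'
from scipy.spatial.transform import Rotation as Ro
C=np.array([608.1,-9.3]);th=-0.2376
bx=np.array([np.cos(th),np.sin(th)]);by=np.array([-bx[1],bx[0]])
def bp(x,y,z): return np.r_[C+x*bx+y*by,z]
def to(p):
    s=r.sense();R=Ro.from_euler('xyz',s['tcp_rot']).as_matrix()
    print('t',s['clock'],'pos',s['eef_pos'].round(1),'rot',s['tcp_rot'].round(3),'F',s['contact_force'].round(1),'delta tool',(R.T@(p-s['eef_pos'])).round(1))
E
python3 - <<'E'
from h import *
to(bp(-100,49,62))
f=imaging.grab_frame('wrist');cv2.imwrite('pics/w1.png',f['image'][:,:,::-1])
# predicted pixel of knobs
K=f['mtx'];T=np.array(f['world_to_cam'])
for p in(bp(-100,49,83),bp(-100,-49,83),bp(-40,112,96)):
    c=T[:3,:3]@p+T[:3,3];v=np.array([c[0],-c[1],-c[2]]);t=np.arctan2(np.hypot(*v[:2]),v[2]);a=v[:2]/np.hypot(*v[:2])*t
    print(K[0][0]*a[0]+K[0][2],K[1][1]*a[1]+K[1][2])
E
```

```text
t 0.2 pos [280.  558.4 230.8] rot [-3.141  0.     2.677] F [-0.4  0.2  0.7] delta tool [-439.3 -335.1  169.1]
91.10345987768784 435.94788235268004
55.80601793494051 430.5551016510814
131.69126244088088 462.1676008108947
```

View pics/w1.png

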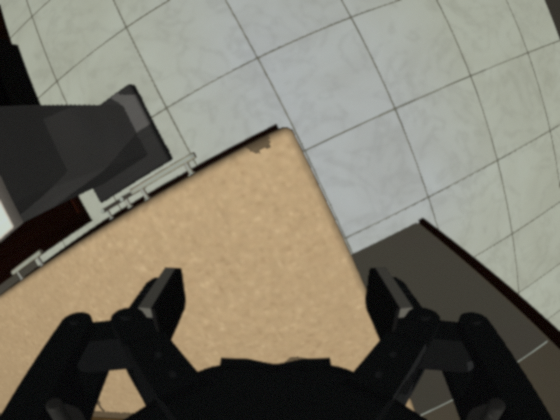

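The call was refused because every row needs all the keys, so the arm hasn't moved. The wrist view shows only the worktop corner. I'll resend with full rows.

Call:
{"name": "arm_command", "arguments": {
  "deltas": [
    {"hand": 85,"tx": 0,"ty": 0,"tz": 0,"wx": 0,"wy": 0,"wz": -0.114},
    {"hand": 85,"tx": 0,"ty": 0,"tz": 0,"wx": 0,"wy": 0,"wz": -0.114},
    {"hand": 85,"tx": -30,"ty": -36,"tz": 0,"wx": 0,"wy": 0,"wz": 0},
    {"hand": 85,"tx": -30,"ty": -36,"tz": 0,"wx": 0,"wy": 0,"wz": 0},
    {"hand": 85,"tx": -30,"ty": -36,"tz": 0,"wx": 0,"wy": 0,"wz": 0},
    {"hand": 85,"tx": -30,"ty": -36,"tz": 0,"wx": 0,"wy": 0,"wz": 0},
    {"hand": 85,"tx": -30,"ty": -36,"tz": 0,"wx": 0,"wy": 0,"wz": 0},
    {"hand": 85,"tx": -30,"ty": -36,"tz": 0,"wx": 0,"wy": 0,"wz": 0}
  ]
}}

```text
clock: 1.25
eef_pos: [404.9, 305.1, 231.4]
tcp_rot: [3.141, 0.0, 2.905]
contact_force: [-0.2, 0.2, -0.0]
opening: 0.999
grasp_force: 0.0
```

Call:
{"name": "arm_command", "arguments": {
  "deltas": [
    {"hand": 50,"tx": -30,"ty": -36,"tz": 0,"wx": 0,"wy": 0,"wz": 0},
    {"hand": 50,"tx": -30,"ty": -36,"tz": 0,"wx": 0,"wy": 0,"wz": 0},
    {"hand": 50,"tx": -30,"ty": -36,"tz": 0,"wx": 0,"wy": 0,"wz": 0},
    {"hand": 50,"tx": -30,"ty": -36,"tz": 0,"wx": 0,"wy": 0,"wz": 0},
    {"hand": 50,"tx": -30,"ty": -36,"tz": 0,"wx": 0,"wy": 0,"wz": 0},
    {"hand": 50,"tx": -22,"ty": -30,"tz": 30,"wx": 0,"wy": 0,"wz": 0},
    {"hand": 50,"tx": 0,"ty": 0,"tz": 0,"wx": 0,"wy": 0,"wz": 0},
    {"hand": 50,"tx": 0,"ty": 0,"tz": 0,"wx": 0,"wy": 0,"wz": 0}
  ]
}}

```text
clock: 2.25
eef_pos: [522.3, 62.2, 201.4]
tcp_rot: [3.141, -0.0, 2.904]
contact_force: [-0.0, -0.4, 0.5]
opening: 0.587
grasp_force: 0.0
```

```bash
python3 - <<'E'
from h import *
to(bp(-100,49,62))
f=imaging.grab_frame('wrist');cv2.imwrite('pics/w2.png',f['image'][:,:,::-1])
K=f['mtx'];T=np.array(f['world_to_cam'])
for p in(bp(-100,49,83),bp(-100,-49,83),bp(-40,112,96)):
    c=T[:3,:3]@p+T[:3,3];v=np.array([c[0],-c[1],-c[2]]);t=np.arctan2(np.hypot(*v[:2]),v[2]);a=v[:2]/np.hypot(*v[:2])*t
    print(K[0][0]*a[0]+K[0][2],K[1][1]*a[1]+K[1][2],np.linalg.norm(c))
print(K[0][0])
E
```

```text
t 2.25 pos [522.3  62.2 201.4] rot [ 3.141 -0.     2.904] F [-0.  -0.4  0.5] delta tool [ -0.3  -0.4 139.4]
275.06056986610184 206.62875453276834 271.87931342566907
162.53375816023342 206.84402580741636 288.9626127459917
346.86739359228295 276.75795199384964 289.3214014510139
325.19226210127806
```

View pics/w2.png

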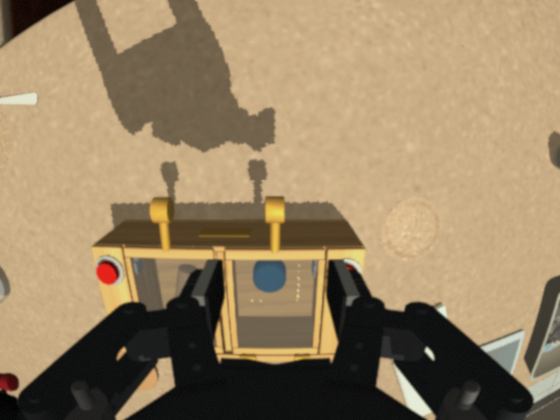

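The left knob is at (275,210) against a predicted (275,207), and the blue cap is under the left lid at (270,275). I'll descend and grip.

Call:
{"name": "arm_command", "arguments": {
  "deltas": [
    {"hand": 50,"tx": 0,"ty": 0,"tz": 30,"wx": 0,"wy": 0,"wz": 0},
    {"hand": 50,"tx": -1,"ty": 0,"tz": 30,"wx": 0,"wy": 0,"wz": 0},
    {"hand": 50,"tx": 0,"ty": 0,"tz": 30,"wx": 0,"wy": 0,"wz": 0},
    {"hand": 50,"tx": 0,"ty": 0,"tz": 25,"wx": 0,"wy": 0,"wz": 0},
    {"hand": 50,"tx": 0,"ty": 0,"tz": 15,"wx": 0,"wy": 0,"wz": 0},
    {"hand": 50,"tx": 0,"ty": 0,"tz": 8,"wx": 0,"wy": 0,"wz": 0},
    {"hand": 50,"tx": 0,"ty": 0,"tz": 0,"wx": 0,"wy": 0,"wz": 0},
    {"hand": 10,"tx": 0,"ty": 0,"tz": 0,"wx": 0,"wy": 0,"wz": 0}
  ],
  "squeeze": 40
}}

```text
clock: 3.3
eef_pos: [524.0, 61.9, 64.1]
tcp_rot: [3.141, 0.001, 2.905]
contact_force: [0.2, 0.2, -0.6]
opening: 0.387
grasp_force: 0.0
```

Call:
{"name": "arm_command", "arguments": {
  "deltas": [
    {"hand": 5,"tx": 0,"ty": 0,"tz": 0,"wx": 0,"wy": 0,"wz": 0},
    {"hand": 5,"tx": 0,"ty": 0,"tz": 0,"wx": 0,"wy": 0,"wz": 0},
    {"hand": 5,"tx": 0,"ty": 0,"tz": 0,"wx": 0,"wy": 0,"wz": 0},
    {"hand": 5,"tx": 0,"ty": 0,"tz": 0,"wx": 0,"wy": 0,"wz": 0}
  ]
}}

```text
clock: 3.8
eef_pos: [523.8, 61.5, 64.0]
tcp_rot: [-3.142, 0.001, 2.905]
contact_force: [-0.1, -2.2, 6.7]
opening: 0.176
grasp_force: 43.6
```

Gripped: the opening of 0.176 is about 15 mm. Now I'll tug upward gently.

Call:
{"name": "arm_command", "arguments": {
  "deltas": [
    {"hand": 5,"tx": 0,"ty": 0,"tz": -2,"wx": 0,"wy": 0,"wz": 0},
    {"hand": 5,"tx": 0,"ty": 0,"tz": -2,"wx": 0,"wy": 0,"wz": 0},
    {"hand": 5,"tx": 0,"ty": 0,"tz": 0,"wx": 0,"wy": 0,"wz": 0}
  ]
}}

```text
clock: 4.18
eef_pos: [523.8, 61.5, 67.4]
tcp_rot: [-3.141, 0.001, 2.905]
contact_force: [2.9, -4.6, -3.0]
opening: 0.178
grasp_force: 42.2
```

Call:
{"name": "arm_command", "arguments": {
  "deltas": [
    {"hand": 5,"tx": 0,"ty": 0,"tz": -2,"wx": 0,"wy": 0,"wz": 0},
    {"hand": 5,"tx": 0,"ty": 0,"tz": 0,"wx": 0,"wy": 0,"wz": 0},
    {"hand": 5,"tx": 0,"ty": 0,"tz": 0,"wx": 0,"wy": 0,"wz": 0}
  ]
}}

```text
clock: 4.55
eef_pos: [523.8, 61.5, 69.3]
tcp_rot: [-3.141, 0.001, 2.905]
contact_force: [3.0, -4.1, -3.0]
opening: 0.179
grasp_force: 42.1
```

Call:
{"name": "arm_command", "arguments": {
  "deltas": [
    {"hand": 5,"tx": 0,"ty": 0,"tz": -2,"wx": 0,"wy": 0,"wz": 0},
    {"hand": 5,"tx": 0,"ty": 0,"tz": 0,"wx": 0,"wy": 0,"wz": 0}
  ]
}}

```text
clock: 4.8
eef_pos: [523.9, 61.5, 71.3]
tcp_rot: [-3.141, 0.001, 2.905]
contact_force: [3.7, -4.6, -3.7]
opening: 0.179
grasp_force: 42.1
```

It has risen 7 mm at only about 3.7 N. I'll go a little further to be sure it's free.

Call:
{"name": "arm_command", "arguments": {
  "deltas": [
    {"hand": 5,"tx": 0,"ty": 0,"tz": -2,"wx": 0,"wy": 0,"wz": 0},
    {"hand": 5,"tx": 0,"ty": 0,"tz": -2,"wx": 0,"wy": 0,"wz": 0},
    {"hand": 5,"tx": 0,"ty": 0,"tz": 0,"wx": 0,"wy": 0,"wz": 0}
  ]
}}

```text
clock: 5.18
eef_pos: [524.0, 61.4, 75.4]
tcp_rot: [-3.141, 0.001, 2.905]
contact_force: [3.8, -5.9, -4.7]
opening: 0.182
grasp_force: 42.0
```

Call:
{"name": "arm_command", "arguments": {
  "deltas": [
    {"hand": 5,"tx": -1,"ty": 0,"tz": -4,"wx": 0,"wy": 0,"wz": 0},
    {"hand": 5,"tx": 0,"ty": 0,"tz": -4,"wx": 0,"wy": 0,"wz": 0},
    {"hand": 5,"tx": 0,"ty": 0,"tz": 0,"wx": 0,"wy": 0,"wz": 0}
  ]
}}

```text
clock: 5.55
eef_pos: [524.8, 61.3, 83.7]
tcp_rot: [-3.141, 0.001, 2.905]
contact_force: [3.9, -5.8, -2.9]
opening: 0.178
grasp_force: 41.8
```

It has risen about 20 mm (0.13 rad) at around 3–5 N, so the catch isn't holding and the button isn't needed. I'll lift along the arc.

Call:
{"name": "arm_command", "arguments": {
  "deltas": [
    {"hand": 5,"tx": -1.5,"ty": 0,"tz": -8,"wx": 0,"wy": 0,"wz": 0},
    {"hand": 5,"tx": -1.5,"ty": 0,"tz": -8,"wx": 0,"wy": 0,"wz": 0},
    {"hand": 5,"tx": -2,"ty": 0,"tz": -7.5,"wx": 0,"wy": 0,"wz": 0},
    {"hand": 5,"tx": -2.3,"ty": 0,"tz": -7.5,"wx": 0,"wy": 0,"wz": 0},
    {"hand": 5,"tx": -2.8,"ty": 0,"tz": -7.2,"wx": 0,"wy": 0,"wz": 0},
    {"hand": 5,"tx": -3,"ty": 0,"tz": -7.2,"wx": 0,"wy": 0,"wz": 0},
    {"hand": 5,"tx": 0,"ty": 0,"tz": 0,"wx": 0,"wy": 0,"wz": 0}
  ]
}}

```text
clock: 6.42
eef_pos: [536.9, 58.3, 129.1]
tcp_rot: [-3.141, -0.0, 2.905]
contact_force: [-1.3, -3.8, -2.7]
opening: 0.177
grasp_force: 40.7
```

```bash
python3 - <<'E'
from h import *
a=.43
to(bp(56-156*np.cos(a),49,64+156*np.sin(a)))
f=imaging.grab_frame('wrist');cv2.imwrite('pics/w3.png',f['image'][:,:,::-1])
E
```

```text
t 6.425 pos [536.9  58.3 129.1] rot [-3.141 -0.     2.905] F [-1.3 -3.8 -2.7] delta tool [0.7 0.  0.1]
```

View pics/w3.png

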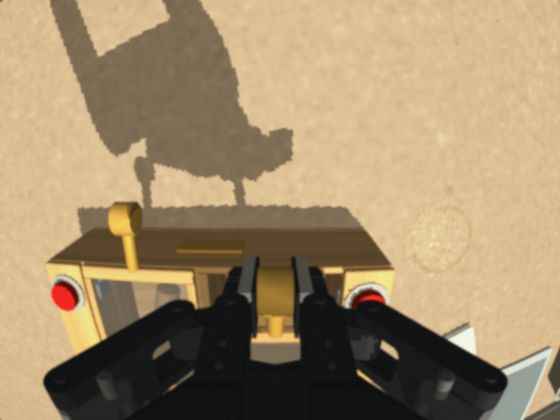

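The knob sits between the pads at (276,290), the left lid is rising and the right lid is still shut. I'll continue the arc.

Call:
{"name": "arm_command", "arguments": {
  "deltas": [
    {"hand": 5,"tx": -3.5,"ty": 0,"tz": -7,"wx": 0,"wy": 0,"wz": 0},
    {"hand": 5,"tx": -3.7,"ty": 0,"tz": -7,"wx": 0,"wy": 0,"wz": 0},
    {"hand": 5,"tx": -4.1,"ty": 0,"tz": -6.6,"wx": 0,"wy": 0,"wz": 0},
    {"hand": 5,"tx": -4.4,"ty": 0,"tz": -6.4,"wx": 0,"wy": 0,"wz": 0},
    {"hand": 5,"tx": -4.8,"ty": 0,"tz": -6.2,"wx": 0,"wy": 0,"wz": 0},
    {"hand": 5,"tx": -5,"ty": 0,"tz": -5.9,"wx": 0,"wy": 0,"wz": 0},
    {"hand": 5,"tx": 0,"ty": 0,"tz": 0,"wx": 0,"wy": 0,"wz": 0}
  ]
}}

```text
clock: 7.35
eef_pos: [562.4, 52.3, 168.5]
tcp_rot: [-3.142, 0.0, 2.905]
contact_force: [-2.9, -4.1, -1.7]
opening: 0.181
grasp_force: 39.9
```

Call:
{"name": "arm_command", "arguments": {
  "deltas": [
    {"hand": 5,"tx": -5.4,"ty": 0,"tz": -5.7,"wx": 0,"wy": 0,"wz": 0},
    {"hand": 5,"tx": -5.6,"ty": 0,"tz": -5.4,"wx": 0,"wy": 0,"wz": 0},
    {"hand": 5,"tx": -7.2,"ty": 0,"tz": -6.1,"wx": 0,"wy": 0,"wz": 0},
    {"hand": 5,"tx": -7.4,"ty": 0,"tz": -5.7,"wx": 0,"wy": 0,"wz": 0},
    {"hand": 5,"tx": 0,"ty": 0,"tz": 0,"wx": 0,"wy": 0,"wz": 0},
    {"hand": 5,"tx": 0,"ty": 0,"tz": 0,"wx": 0,"wy": 0,"wz": 0},
    {"hand": 5,"tx": 0,"ty": 0,"tz": 0,"wx": 0,"wy": 0,"wz": 0},
    {"hand": 5,"tx": 0,"ty": 0,"tz": 0,"wx": 0,"wy": 0,"wz": 0}
  ]
}}

```text
clock: 8.35
eef_pos: [587.7, 46.2, 191.5]
tcp_rot: [3.142, 0.002, 2.905]
contact_force: [-2.5, -5.1, -1.2]
opening: 0.177
grasp_force: 39.5
```

```bash
python3 - <<'E'
from h import *
a=.95
to(bp(56-156*np.cos(a),49,64+156*np.sin(a)))
f=imaging.grab_frame('wrist')['image'];g=imaging.grab_frame('side')['image'][120:330,150:430]
cv2.imwrite('pics/w4.png',np.hstack([cv2.resize(f,(400,300)),cv2.resize(g,(400,300))])[:,:,::-1])
E
```

```text
t 8.35 pos [587.7  46.2 191.5] rot [3.142e+00 2.000e-03 2.905e+00] F [-2.5 -5.1 -1.2] delta tool [ 1.9 -0.2  0.6]
```

View pics/w4.png

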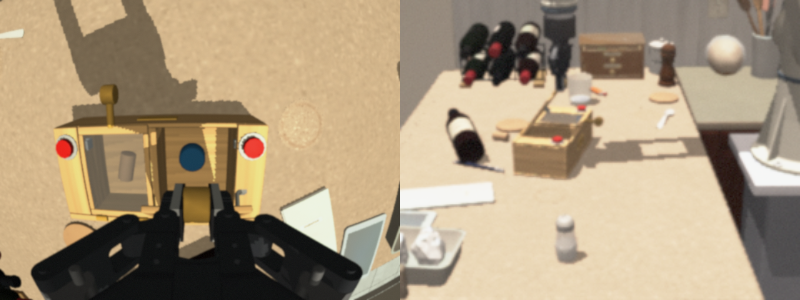

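The left view shows the knob held in the pads at (195,205) of the mosaic. The cap is uncovered at (192,157), the right lid is shut and both buttons are up. The side view shows the shaker and glass standing where they were. The TCP matches a 0.95 rad lid angle to within 2 mm, so I'll hand in.

```bash
python3 -c "
from rig import r
print(r.sign_off())"
```

```text
the job is handed in; nothing more can be done
None
```

I found the blue cap in the left compartment and tugged that lid: its catch was not holding, so I left its button alone, lifted the lid to about 0.95 rad, and handed in while holding it open and still (no verdict was returned).

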